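# Show a guest the toothpick dispenser and present a pick

## Task

A guest wants a toothpick and cannot tell which thing on the chest is the dispenser. Point it out: hold the fingertips a couple of centimetres above the white thumb pad of the green toothpick dispenser for three seconds without touching it, then press that pad well down towards its stop, without forcing it, so that the toothpick stands clear of its slot, and finish while holding it down for the guest to take the pick. Do not touch the pick, do not grip, lift, tip or shove the dispenser, and leave the other things alone.

Things in the scene. Friction and masses are not known exactly. Their poses are not given: they have to be found in the camera images.
- dispenser: push-down toothpick dispenser of green plastic with clear hopper sides, loose on the chest, about 220 g in all, 64 x 100 mm at the foot and 71 mm high to the white pad. Origin: centre of its underside; x across its short side, y along its long side, z up. The slot for the pick runs along y at x = +20 mm, the white thumb pad lies on the other side of the middle, at x = -8 mm
- pad (a point): centre of the upper face of the white thumb pad (30 mm along x, 60 mm along y, raised 3 mm above the green top); 71 mm above the chest at rest, at x = -8 mm, y = 0 of the dispenser; it goes down with the top. Axes as the dispenser's
- cap (a joint): how far the sprung top (hopper with pad) is pushed down, m: 0 at rest, 0.016 at the bottom stop; about 2 N starts it, about 5 N takes it to the stop; it springs back when let go
- pick: one wooden toothpick, 65 mm long and 2.4 mm thick, lying along y on a white blade that is fixed to the dispenser's base: pick at x = +20 mm, its upper side 63 mm above the chest, 5 mm below the green top (68 mm) at rest, so that it comes out of the 6 x 72 mm slot as the top goes down (8 mm proud when the top is 13 mm down). Origin and axes as the dispenser's
- red_cup: red plastic cup, upright, 78 mm across the rim, 100 mm high, origin under its centre
- amber_jar: closed amber glass jar with black cap, 72 mm across, 82 mm high, origin under its centre
- bud_tub: clear round tub of cotton buds with blue lid, 74 mm across, 80 mm high, origin under its centre
- guard: metal hair clipper guard (comb), 36 x 44 x 16 mm, lying flat, origin under its centre
- clipper: black cordless hair clipper lying along its x, 175 x 46 x 38 mm, origin underneath
- spoon_rest: wooden spoon rest: round bowl 100 mm across, 16 mm high, origin under the bowl's centre, with a handle 36 mm wide reaching 158 mm along its +y
- pomade_tin: flat round tin with yellow lid, 64 mm across, 24 mm high, origin under its centre

How it is judged:
By the outcome, as a careful person would: the job done as asked, in the order asked, and still so for the second after the job is handed in, while the arm keeps its last pose, push and grip.
It also fails if it takes over 38 s, if anything falls off the work surface, if the arm or the gripper's body presses on something with over 40 N, if the wrist force passes 120 N, or if a joint passes its speed limit or range.

## Robot

A 6-joint arm with a two-finger parallel gripper is mounted at the origin on the work surface. World frame = base frame: x ahead of the robot, y to its left, z up, the work surface at z = 0. Lengths are in mm, angles in rad, forces in N, time in s.
With the tool pointing down it reaches from about 350 to 875 mm from the base axis. Payload 4.2 kg.
Tool frame: the origin (TCP) lies midway between the tips of the shut fingers; the grasp point (between the pads) lies 19 mm behind it; y points along the fingers, x is the direction in which the jaws open and shut, and the axes are right-handed (so a half turn about y gives the same grasp; the last joint's range is limited). The gripper opens to 85 mm and grips with 20 to 120 N. Pads are 22 mm wide; open, the fingers measure 114 mm over their backs; the gripper's body (76 mm by 85 mm) begins 54 mm behind the grasp point. The pads swing forward as they close: fully open they stand 13 mm farther back than shut.
Start: joints at [1.602, 0.385, 0.008, 0, -1.194, -0.259], TCP at [141.115, 608.84, 231.312] pointing down, gripper open.
Joint ranges: [-3.14, 3.14], [-1.21, 2.06], [-1.07, 1.41], [-3.16, 2.05], [-2.99, -0.16], [-3.1, 3.1]. Speed limits (rad/s): [2.79, 2.79, 3.14, 3.14, 3.14, 3.14].

## Interface

Orientations are given as a unit quaternion [x, y, z, w].
In Python, from bench import read_state, get_image, job_done gives the robot as it stands.
- The arm moves only by the tool play_rows, never from a script. Its argument "series" is a list of rows, each a list of 7 numbers: the shift along the tool's x, y, z in m, then the turn, a rotation vector about the tool's x, y, z in rad, then the finger opening in m, from 0 to 0.0854. In form: [[x, y, z, wx, wy, wz, claw], ...]. A call has 1 to 10 rows; each row shifts and turns the pose as measured when the row begins, along the tool's axes as they then stand; what a row does not reach is not made up. A row lasts 1/10 s, in which the tool goes at most 50 mm and 8.59 degrees, less where a joint would pass 70% of its speed; a pose out of reach is approached as far as the arm can. A call with a gripper value outside its range is refused whole. The fingers move at their own pace and stop on an object; the grip force is fixed at half the most. Time passes only in rows, so rows that do not move let the fingers close. It gives the time, the measured TCP pose, the force and the opening at its end, in the units of the state.
- read_state(): the state, without advancing time (a new reading comes with each control period).
- get_image(name): name is "scene" or "top" or "wrist"; returns a dict with "color" (420x560x3 uint8, red, green, blue), "intrinsics" (3x3 intrinsics, pixels), "origin" and "orientation" of the camera in the world. Camera axes: x right, y down, z forward; pixel columns grow to the right and rows downward; lengths in mm; the calibration is good to about 2 mm. A picture is of the moment at which its call begins. There is no depth.
- job_done(): hands the job in, once; it reports no verdict.
The state is a dict: "clock": time; "joints": joint angles; "joint_vel": joint speeds; "joint_efforts": joint torques, N m; "position": TCP position; "ee_rot": TCP orientation; "contact_force": force on the tool from outside, world axes, zero at the start; "wrist_torque": the same for the moment, N m; "gripper_width": finger opening in mm.
Only numpy, scipy, OpenCV 4.12 (cv2) and the standard library are available. Lean on these libraries where they do the work, as an engineer would, in place of code of your own. Each camera call takes 0.05 s, during which the arm holds its last target. There are 200 camera calls.

## Working session

There is one attempt and no reset: what is moved stays moved. The work goes in short steps, Python scripts to look and compute and a tool call to move; the robot and the scene stay as the last step left them, time stands still between calls to the robot, and variables do not carry over. Pictures are saved under pics/ and viewed, about 8 in all and at most 12, crops included, and the job is handed in when it is done.

Besides the shell and the picture viewer there is one more tool, called after "Call:" by a JSON object that holds its "api" and its "payload", one argument or row to a line. play_rows: Moves the arm, as the interface text tells. Its arguments: {"type":"object","properties":{"series":{"type":"array","items":{"type":"array","items":{"type":"number"}}}},"required":["series"]}

```bash
mkdir -p pics
cat > h.py <<'E'
import numpy as np, cv2
from scipy.spatial.transform import Rotation as R
from bench import read_state, get_image, job_done
def save(im,n): cv2.imwrite('pics/'+n+'.png', im['color'][:,:,::-1])
def ray(im,uv):
    d=np.linalg.inv(np.array(im['intrinsics']))@[uv[0],uv[1],1]
    return R.from_quat(im['orientation']).apply(d)
def cast(im,uv,z):
    o=np.array(im['origin']);d=ray(im,uv);return o+d*(z-o[2])/d[2]
E
python3 - <<'E'
from h import *
import pickle
ims={n:get_image(n) for n in('top','scene')}
pickle.dump(ims,open('ims.pkl','wb'))
for n in ims: print(n,ims[n]['origin'],ims[n]['orientation'],ims[n]['intrinsics'])
cv2.imwrite('pics/a.png',np.vstack([ims[n]['color'] for n in ims])[:,:,::-1][:, :]) if 0 else [save(ims[n],n) for n in ims]
print(read_state())
E
```

```text
top [437.07043221  -5.99185747 884.57147947] [ 0.72101875 -0.68248331  0.08245055 -0.086893  ] [[415.07994843   0.         286.37019739]
 [  0.         415.07994843 208.71133411]
 [  0.           0.           1.        ]]
scene [1137.41133638 -369.34914207  644.77279246] [ 0.80601417  0.43818627 -0.17994006 -0.35490213] [[404.76006212   0.         279.76113725]
 [  0.         404.76006212 207.02443091]
 [  0.           0.           1.        ]]
{'clock': 0.1, 'joints': array([ 1.60156626e+00,  3.85482331e-01,  6.74555990e-03, -4.22310498e-04,
       -1.19403549e+00, -2.58582963e-01]), 'joint_vel': array([ 1.26006176e-03, -2.91482654e-03,  4.17223588e-03,  7.71338447e-04,
        3.71041412e-05, -4.50603295e-04]), 'joint_efforts': array([-8.02963514e-04, -3.93320060e+01,  1.88930190e+01,  4.19797540e+00,
       -2.56967236e-03,  6.50203432e-06]), 'position': array([141.03459552, 608.32764129, 230.3246382 ]), 'ee_rot': array([ 0.44041518, -0.55314691,  0.55410107, -0.43935745]), 'contact_force': array([ 0.1519813 ,  0.60941882, -0.60485774]), 'wrist_torque': array([-0.02742885,  0.007526  , -0.06165799]), 'gripper_width': 85.56214782550117}
```

View pics/top.png

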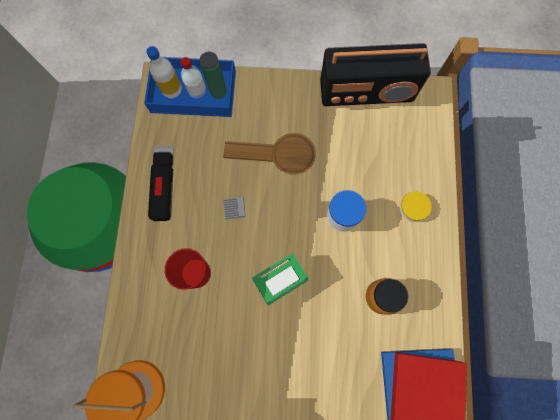

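View pics/scene.png

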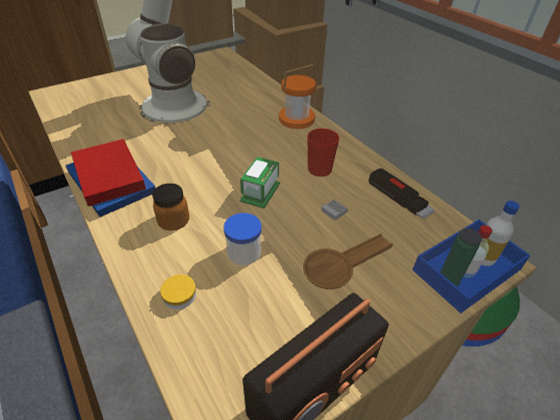

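The top view shows the dispenser at about (281,279), with its white pad at (282,281) and the slot on the upper-left long side near (274,268). The red cup is at (187,269), the jar at (387,296) and the tub at (348,209). The scene view shows the dispenser at (260,180), standing upright.

Run:
```python
from h import *
import pickle
ims=pickle.load(open('ims.pkl','rb'))
im=ims['top'];c=im['color']
hsv=cv2.cvtColor(c,cv2.COLOR_RGB2HSV)
sub=np.zeros(c.shape[:2],np.uint8);sub[245:315,240:320]=1
w=((hsv[...,1]<50)&(hsv[...,2]>170)).astype(np.uint8)*sub
g=((hsv[...,0]>45)&(hsv[...,0]<85)&(hsv[...,1]>100)).astype(np.uint8)*sub
for nm,m,z in(('pad',w,71),('green',g,68)):
    cs=cv2.findContours(m,cv2.RETR_EXTERNAL,cv2.CHAIN_APPROX_NONE)[0]
    for k in sorted(cs,key=cv2.contourArea)[::-1][:2]:
        if cv2.contourArea(k)<15: continue
        P=np.array([cast(im,p,z)[:2] for p in k[:,0]],np.float32)
        r=cv2.minAreaRect(P);b=cv2.boxPoints(r); print(nm,cv2.contourArea(k),r,b.round(0).tolist())
im=ims['scene'];c=im['color'];hsv=cv2.cvtColor(c,cv2.COLOR_RGB2HSV)
# other objects (rough)
for n,p,z in(('cup',(180,268),100),('jar',(390,295),82),('tub',(348,207),80)):print(n,cast(ims['top'],p,z).round())
t=cv2.resize(ims['top']['color'][240:320,230:330],None,fx=4,fy=4,interpolation=2)
s=cv2.resize(c[140:220,220:300],None,fx=4,fy=4,interpolation=2)
cv2.imwrite('pics/crop.png',np.hstack([t,s])[:,:,::-1])
st=read_state();print(R.from_quat(st['ee_rot']).as_matrix().round(3))
```

```text
pad 446.5 ((493.11346435546875, 5.882297515869141), (30.269895553588867, 59.81951141357422), 35.28392791748047) [[463.0, 22.0], [498.0, -27.0], [523.0, -10.0], [488.0, 39.0]]
green 1469.5 ((497.0922546386719, 9.325679779052734), (61.29850387573242, 94.5113525390625), 34.795738220214844) [[445.0, 31.0], [499.0, -47.0], [549.0, -12.0], [495.0, 66.0]]
cup [503. 198. 100.]
jar [ 476. -201.   82.]
tub [ 644. -118.   80.]
[[-0.226 -0.     0.974]
 [-0.974 -0.002 -0.226]
 [ 0.002 -1.     0.   ]]
```

View pics/crop.png

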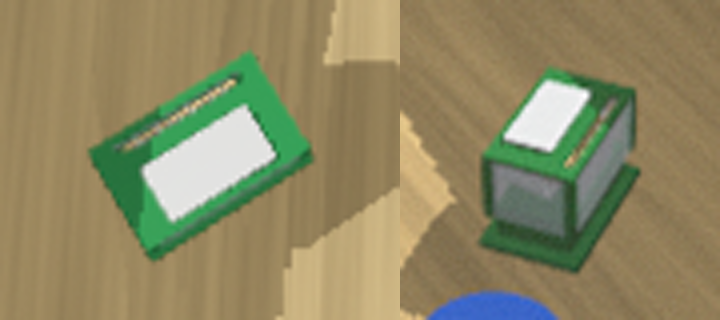

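The pad centre is at (493, 6, 71). The dispenser's long axis lies along (-0.577, 0.816) and the pick side is towards +(0.816, 0.577). I'll shut the gripper and carry it across at z = 230, then turn it so the jaw axis lies along the pad.

Call:
{"api": "play_rows", "payload": {
  "series": [
    [0.015,0,0.014,0,0,0,0],
    [0.03,0,0.028,0,0,0,0],
    [0.03,0,0.028,0,0,0,0],
    [0.03,0,0.028,0,0,0,0],
    [0.03,0,0.028,0,0,0,0],
    [0.03,0,0.028,0,0,0,0],
    [0.03,0,0.028,0,0,0,0],
    [0.03,0,0.028,0,0,0,0],
    [0.03,0,0.028,0,0,0,0],
    [0.03,0,0.028,0,0,0,0]
  ]
}}

```text
clock: 1.1
position: [338.7, 259.3, 226.2]
ee_rot: [0.445, -0.55, 0.554, -0.439]
contact_force: [0.9, 0.0, 0.5]
gripper_width: -0.2
```

Call:
{"api": "play_rows", "payload": {
  "series": [
    [0.03,0,0.028,0,0,0,0],
    [0.03,0,0.028,0,0,0,0],
    [0.03,0,0.028,0,0,0,0],
    [0.03,0,0.028,0,0,0,0],
    [0.03,0,0.028,0,0,0,0],
    [0.03,0,0.028,0,0,0,0],
    [0.015,0,0.014,0,0,0,0],
    [0,0,0,0,0.05,0,0],
    [0,0,0,0,0.12,0,0],
    [0,0,0,0,0.12,0,0]
  ]
}}

```text
clock: 2.1
position: [476.8, 12.6, 225.5]
ee_rot: [0.357, -0.611, 0.615, -0.347]
contact_force: [0.3, 0.3, 0.5]
gripper_width: -0.2
```

Call:
{"api": "play_rows", "payload": {
  "series": [
    [0,0,0,0,0.12,0,0],
    [0,0,0,0,0.12,0,0],
    [0,0,0,0,0.12,0,0],
    [0,0,0,0,0.12,0,0],
    [0,0,0,0,0.12,0,0],
    [0,0,0,0,0.12,0,0],
    [0,0,0,0,0.12,0,0],
    [0,0,0,0,0.12,0,0],
    [0,0,0,0,0.12,0,0],
    [0,0,0,0,0.12,0,0]
  ]
}}

```text
clock: 3.1
position: [473.1, 11.4, 221.1]
ee_rot: [-0.069, -0.698, 0.708, 0.081]
contact_force: [-0.7, 0.1, 0.1]
gripper_width: 0.1
```

```bash
cat > d.py <<'E'
from h import *
def rep(goal,ang=125.3):
    st=read_state();M=R.from_quat(st['ee_rot']).as_matrix()
    a=np.radians(ang);x=np.array([np.cos(a),np.sin(a),0]);y=np.array([0,0,-1.])
    T=np.column_stack([x,y,np.cross(x,y)])
    print('t',st['clock'],'pos',st['position'].round(1),'F',st['contact_force'].round(2),'w',round(st['gripper_width'],1))
    print('shift mm',(M.T@(np.array(goal)-st['position'])).round(1),'turn',R.from_matrix(M.T@T).as_rotvec().round(3),'q',st['joints'].round(2))
E
python3 -c "
from d import *
rep((493,6,93))"
```

```text
t 3.1 pos [473.1  11.4 221.1] F [-0.75  0.13  0.07] w 0.1
shift mm [-22.6 127.7  -1. ] turn [-0.021  0.743  0.009] q [ 0.37  0.14 -0.36  0.01 -1.09 -0.59]
```

Call:
{"api": "play_rows", "payload": {
  "series": [
    [0,0.015,0,-0.003,0.12,0,0],
    [0,0.015,0,-0.003,0.12,0,0],
    [0,0.015,0,-0.003,0.12,0,0],
    [0,0.015,0,-0.003,0.12,0,0],
    [0,0.01,0,-0.003,0.12,0,0],
    [0,0,0,-0.003,0.1,0,0],
    [0,0,0,0,0.03,0,0],
    [0,0,0,0,0,0,0]
  ]
}}

```text
clock: 3.9
position: [469.2, 10.3, 145.8]
ee_rot: [-0.327, -0.623, 0.626, 0.337]
contact_force: [-0.4, 0.1, 0.6]
gripper_width: 0.2
```

```bash
python3 -c "
from d import *
rep((493,6,93))"
```

```text
t 3.9 pos [469.2  10.3 145.8] F [-0.35  0.13  0.61] w 0.2
shift mm [-17.4  52.4 -17.9] turn [-0.011 -0.022  0.01 ] q [ 0.36  0.22 -0.47 -0.01 -0.9  -1.34]
```

Call:
{"api": "play_rows", "payload": {
  "series": [
    [-0.006,0,-0.006,-0.005,-0.01,0.005,0],
    [-0.006,0,-0.006,-0.005,-0.01,0.005,0],
    [-0.005,0,-0.006,0,0,0,0],
    [0,0.01,0,0,0,0,0],
    [0,0.01,0,0,0,0,0],
    [0,0.005,0,0,0,0,0],
    [0,0,0,0,0,0,0]
  ]
}}

```text
clock: 4.6
position: [495.8, 6.0, 117.6]
ee_rot: [-0.324, -0.628, 0.629, 0.324]
contact_force: [-0.9, 0.2, -0.1]
gripper_width: -0.3
```

```bash
python3 -c "
from d import *
rep((493,6,93))
w,s,t=[get_image(n) for n in('wrist','scene','top')]
b=cv2.resize(s['color'][100:240,180:340],None,fx=2.5,fy=2.5,interpolation=2)
b2=cv2.resize(t['color'][210:350,200:360],None,fx=2.5,fy=2.5,interpolation=2)
cv2.imwrite('pics/c1.png',np.hstack([b,b2])[:,:,::-1]);save(w,'w1')
"
```

```text
t 4.6 pos [495.8   6.  117.6] F [-0.94  0.18 -0.13] w -0.3
shift mm [ 1.6 24.6  2.3] turn [-0.001  0.002 -0.   ] q [ 0.34  0.29 -0.46  0.   -0.82 -1.29]
```

View pics/c1.png

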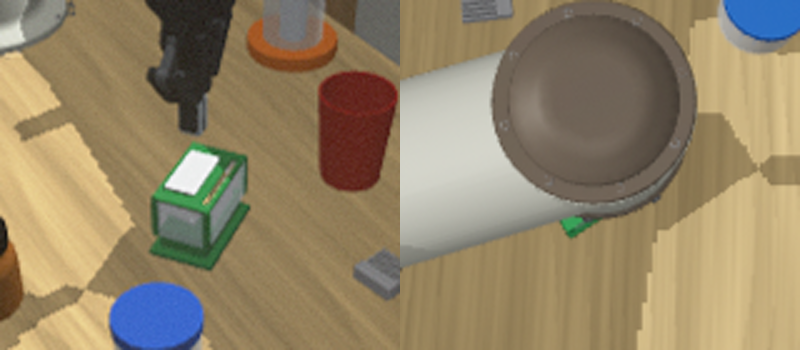

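View pics/w1.png

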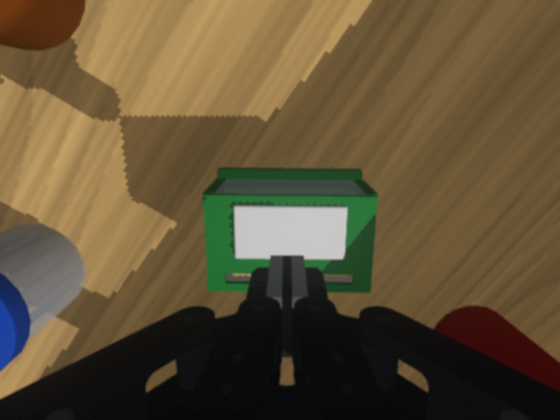

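In the wrist view the yaw is aligned with the dispenser. The pad is at about (234..348, 206..259), and the shut fingertips are in front of it at (287,265). In the scene crop the fingers hang above the dispenser, clear of it. Next I'll check the pad position against the wrist calibration.

```bash
python3 -c "
from d import *
w=get_image('wrist');c=w['color'];h=cv2.cvtColor(c,cv2.COLOR_RGB2HSV)
m=((h[...,1]<40)&(h[...,2]>170)).astype(np.uint8);m[:190]=0;m[290:]=0;m[:,:220]=0;m[:,360:]=0
k=max(cv2.findContours(m,0,1)[0],key=cv2.contourArea)
P=np.array([cast(w,p,71)[:2] for p in k[:,0]],np.float32);print(cv2.boundingRect(k),cv2.minAreaRect(P))
u0,v0,a,b=cv2.boundingRect(k)
print([cast(w,p,71).round(1) for p in((u0-.5,v0-.5),(u0+a-.5,v0-.5),(u0+a/2-.5,v0+b/2-.5))])
"
```

```text
(236, 205, 111, 52) ((491.9903564453125, 5.274105072021484), (28.881851196289062, 59.12485885620117), 34.714717864990234)
[array([497., -27.,  71.]), array([463.1,  20.8,  71. ]), array([491.8,   5.4,  71. ])]
```

Call:
{"api": "play_rows", "payload": {
  "series": [
    [0.001,0.01,0.002,0,0,0,0],
    [0.001,0.008,0.001,0,0,0,0],
    [0,0.003,0,0,0,0,0],
    [0,0,0,0,0,0,0]
  ]
}}

```text
clock: 5.2
position: [492.9, 6.4, 97.0]
ee_rot: [0.325, 0.629, -0.628, -0.323]
contact_force: [-1.6, 0.2, -0.0]
gripper_width: 0.1
```

```bash
python3 -c "
from d import *
rep((492,5,92))"
```

```text
t 5.2 pos [492.9   6.4  97. ] F [-1.61  0.21 -0.05] w 0.1
shift mm [-0.6  5.   1.6] turn [ 0.003  0.002 -0.002] q [ 0.34  0.31 -0.49  0.   -0.76 -1.3 ]
```

Call:
{"api": "play_rows", "payload": {
  "series": [
    [0,0.003,0.001,0,0,0,0],
    [0,0,0,0,0,0,0],
    [0,0,0,0,0,0,0],
    [0,0,0,0,0,0,0],
    [0,0,0,0,0,0,0]
  ]
}}

```text
clock: 5.7
position: [492.5, 5.9, 94.0]
ee_rot: [0.325, 0.629, -0.628, -0.323]
contact_force: [-0.4, 0.2, -0.1]
gripper_width: -0.3
```

```bash
python3 -c "
from d import *
rep((492,5,92))"
```

```text
t 5.7 pos [492.5   5.9  94. ] F [-0.41  0.19 -0.09] w -0.3
shift mm [-0.4  2.   0.9] turn [ 0.004  0.002 -0.002] q [ 0.34  0.31 -0.5   0.   -0.75 -1.3 ]
```

Call:
{"api": "play_rows", "payload": {
  "series": [
    [0,0.002,0.001,0,0,0,0],
    [0,0,0,0,0,0,0],
    [0,0,0,0,0,0,0],
    [0,0,0,0,0,0,0],
    [0,0,0,0,0,0,0],
    [0,0,0,0,0,0,0],
    [0,0,0,0,0,0,0],
    [0,0,0,0,0,0,0],
    [0,0,0,0,0,0,0],
    [0,0,0,0,0,0,0]
  ]
}}

```text
clock: 6.7
position: [491.9, 5.3, 92.2]
ee_rot: [0.326, 0.63, -0.627, -0.323]
contact_force: [0.2, 0.2, 0.2]
gripper_width: 0.0
```

```bash
python3 -c "
from d import *
rep((492,5,92))
s=get_image('scene')
cv2.imwrite('pics/c2.png',cv2.resize(s['color'][120:220,200:320],None,fx=5,fy=5,interpolation=2)[:,:,::-1])"
```

```text
t 6.7 pos [491.9   5.3  92.2] F [0.19 0.19 0.16] w 0.0
shift mm [-0.3  0.2  0.1] turn [ 0.005  0.003 -0.002] q [ 0.34  0.32 -0.5   0.   -0.75 -1.3 ]
```

View pics/c2.png

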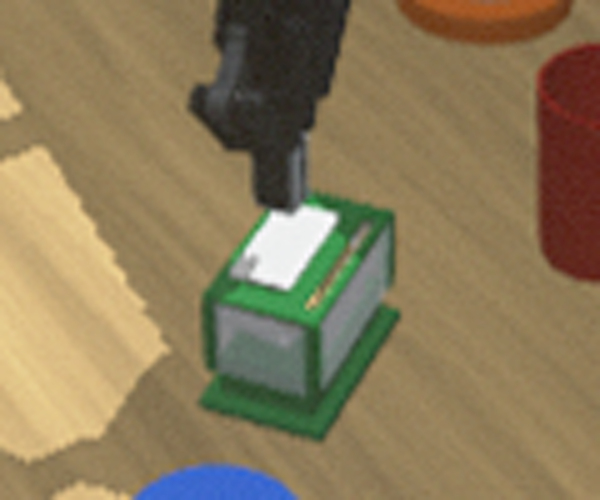

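In the scene crop the fingertips, at about (280,205) in the crop, hover over the pad without touching it, and the pick lies down in its slot. I'll hold here for another 3 s.

Call:
{"api": "play_rows", "payload": {
  "series": [
    [0,0,0,0,0,0,0],
    [0,0,0,0,0,0,0],
    [0,0,0,0,0,0,0],
    [0,0,0,0,0,0,0],
    [0,0,0,0,0,0,0],
    [0,0,0,0,0,0,0],
    [0,0,0,0,0,0,0],
    [0,0,0,0,0,0,0],
    [0,0,0,0,0,0,0],
    [0,0,0,0,0,0,0]
  ]
}}

```text
clock: 7.75
position: [491.9, 5.3, 92.2]
ee_rot: [0.326, 0.63, -0.627, -0.323]
contact_force: [0.3, -1.0, -0.2]
gripper_width: -0.0
```

Call:
{"api": "play_rows", "payload": {
  "series": [
    [0,0,0,0,0,0,0],
    [0,0,0,0,0,0,0],
    [0,0,0,0,0,0,0],
    [0,0,0,0,0,0,0],
    [0,0,0,0,0,0,0],
    [0,0,0,0,0,0,0],
    [0,0,0,0,0,0,0],
    [0,0,0,0,0,0,0],
    [0,0,0,0,0,0,0],
    [0,0,0,0,0,0,0]
  ]
}}

```text
clock: 8.75
position: [491.9, 5.3, 92.2]
ee_rot: [0.326, 0.63, -0.627, -0.323]
contact_force: [0.0, 0.5, 0.1]
gripper_width: 0.2
```

Call:
{"api": "play_rows", "payload": {
  "series": [
    [0,0,0,0,0,0,0],
    [0,0,0,0,0,0,0],
    [0,0,0,0,0,0,0],
    [0,0,0,0,0,0,0],
    [0,0,0,0,0,0,0],
    [0,0,0,0,0,0,0],
    [0,0,0,0,0,0,0],
    [0,0,0,0,0,0,0],
    [0,0,0,0,0,0,0],
    [0,0,0,0,0,0,0]
  ]
}}

```text
clock: 9.75
position: [491.9, 5.3, 92.1]
ee_rot: [0.326, 0.63, -0.627, -0.323]
contact_force: [0.4, -0.3, -0.4]
gripper_width: 0.1
```

```bash
python3 -c "
from d import *
rep((492,5,71))"
```

```text
t 9.75 pos [491.9   5.3  92.1] F [ 0.36 -0.28 -0.37] w 0.1
shift mm [-0.2 21.1  0.2] turn [ 0.005  0.003 -0.002] q [ 0.34  0.32 -0.5   0.   -0.75 -1.3 ]
```

Call:
{"api": "play_rows", "payload": {
  "series": [
    [0,0.005,0,0,0,0,0],
    [0,0.005,0,0,0,0,0],
    [0,0.003,0,0,0,0,0],
    [0,0.001,0,0,0,0,0],
    [0,0.001,0,0,0,0,0],
    [0,0,0,0,0,0,0]
  ]
}}

```text
clock: 10.35
position: [491.7, 5.2, 75.3]
ee_rot: [0.325, 0.629, -0.628, -0.323]
contact_force: [0.6, -0.6, -0.3]
gripper_width: -0.0
```

```bash
python3 -c "
from d import *
rep((492,5,58))"
```

```text
t 10.35 pos [491.7   5.2  75.3] F [ 0.58 -0.57 -0.33] w -0.0
shift mm [-0.3 17.3 -0.1] turn [ 0.004  0.002 -0.002] q [ 0.34  0.34 -0.52  0.   -0.71 -1.3 ]
```

Call:
{"api": "play_rows", "payload": {
  "series": [
    [0,0.002,0,0,0,0,0],
    [0,0.002,0,0,0,0,0],
    [0,0.002,0,0,0,0,0],
    [0,0.002,0,0,0,0,0],
    [0,0.001,0,0,0,0,0],
    [0,0,0,0,0,0,0]
  ]
}}

```text
clock: 10.95
position: [492.1, 5.3, 66.6]
ee_rot: [0.325, 0.629, -0.628, -0.322]
contact_force: [-0.9, 0.1, 2.3]
gripper_width: 0.0
```

```bash
python3 -c "
from d import *
rep((492,5,58))"
```

```text
t 10.95 pos [492.1   5.3  66.6] F [-0.9   0.11  2.31] w 0.0
shift mm [-0.2  8.6  0.3] turn [ 0.004  0.003 -0.003] q [ 0.34  0.35 -0.53  0.   -0.68 -1.3 ]
```

Contact made: 2.3 N at z = 66.6, which fits the spring. I'll carry on down towards z ≈ 57.5.

Call:
{"api": "play_rows", "payload": {
  "series": [
    [0,0.002,0,0,0,0,0],
    [0,0.002,0,0,0,0,0],
    [0,0.002,0,0,0,0,0],
    [0,0.001,0,0,0,0,0],
    [0,0.001,0,0,0,0,0],
    [0,0,0,0,0,0,0],
    [0,0,0,0,0,0,0]
  ]
}}

```text
clock: 11.65
position: [492.1, 5.3, 58.6]
ee_rot: [0.325, 0.63, -0.628, -0.322]
contact_force: [-2.1, 0.1, 3.6]
gripper_width: 0.1
```

```bash
python3 -c "
from d import *
rep((492,5,57.5))
w,s=[get_image(n) for n in('wrist','scene')]
a=cv2.resize(s['color'][120:220,200:320],None,fx=4,fy=4,interpolation=2)
b=cv2.resize(w['color'][150:350,170:400],None,fx=1.39,fy=2,interpolation=2)[:,:320]
cv2.imwrite('pics/c3.png',np.hstack([a,b])[:,:,::-1])"
```

```text
t 11.65 pos [492.1   5.3  58.6] F [-2.08  0.07  3.62] w 0.1
shift mm [-0.2  1.1  0.3] turn [ 0.004  0.003 -0.003] q [ 0.34  0.37 -0.54  0.   -0.66 -1.3 ]
```

View pics/c3.png

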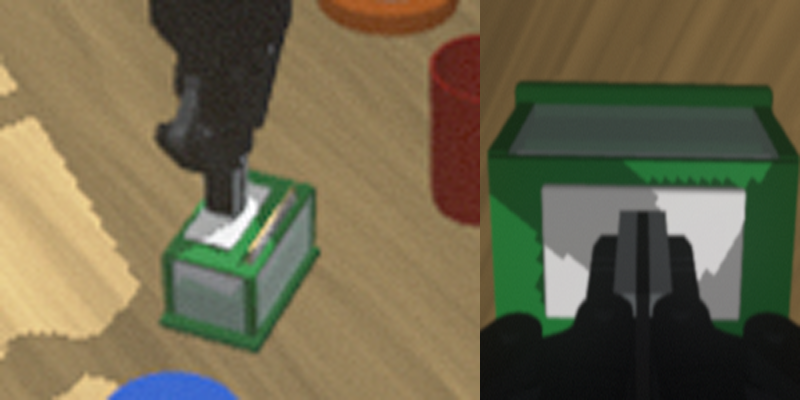

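The scene crop shows the hopper pressed down and the pick standing clear of its slot, with the fingers on the pad and clear of the pick. I'll go down a touch more.

Call:
{"api": "play_rows", "payload": {
  "series": [
    [0,0.001,0,0,0,0,0],
    [0,0.0005,0,0,0,0,0],
    [0,0,0,0,0,0,0],
    [0,0,0,0,0,0,0],
    [0,0,0,0,0,0,0]
  ]
}}

```text
clock: 12.25
position: [492.1, 5.3, 57.2]
ee_rot: [0.325, 0.63, -0.628, -0.322]
contact_force: [-1.6, 0.5, 4.6]
gripper_width: 0.2
```

Call:
{"api": "play_rows", "payload": {
  "series": [
    [0,0,0,0,0,0,0],
    [0,0,0,0,0,0,0],
    [0,0,0,0,0,0,0],
    [0,0,0,0,0,0,0],
    [0,0,0,0,0,0,0]
  ]
}}

```text
clock: 12.75
position: [492.1, 5.3, 57.2]
ee_rot: [0.325, 0.63, -0.628, -0.322]
contact_force: [-1.5, 0.1, 4.7]
gripper_width: -0.4
```

```bash
python3 -c "
from d import *
rep((492,5,57.5))
w,s=[get_image(n) for n in('wrist','scene')]
rep((492,5,57.5))
cv2.imwrite('pics/c4.png',cv2.resize(s['color'][120:220,200:320],None,fx=5,fy=5,interpolation=2)[:,:,::-1])"
```

```text
t 12.75 pos [492.1   5.3  57.2] F [-1.46  0.12  4.72] w -0.4
shift mm [-0.2 -0.3  0.2] turn [ 0.005  0.003 -0.003] q [ 0.34  0.37 -0.54  0.   -0.66 -1.3 ]
t 12.85 pos [492.1   5.3  57.2] F [-0.61  0.27  4.12] w -0.0
shift mm [-0.2 -0.3  0.2] turn [ 0.005  0.003 -0.003] q [ 0.34  0.37 -0.54  0.   -0.66 -1.3 ]
```

View pics/c4.png

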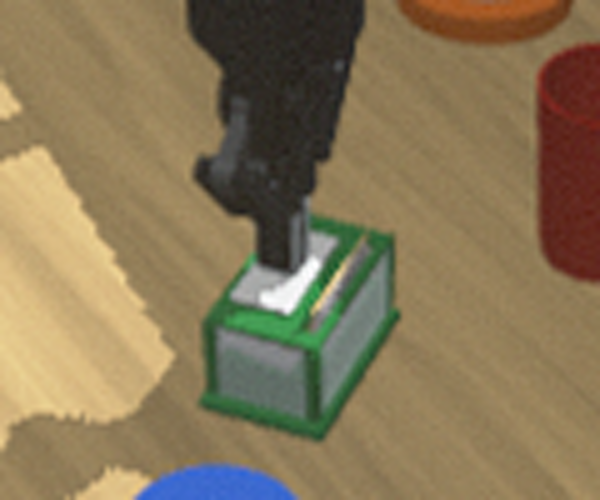

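The pad is about 13.8 mm down at roughly 4.5 N, short of the stop. The pick stands clear of its slot on the blade, and the base hasn't moved: its foot corners are at the same pixels as before the press. Handing in.

```bash
python3 -c "
from bench import job_done
print(job_done())"
```

```text
the job is handed in; nothing more can be done
None
```

I pointed out the dispenser, pressed its pad and handed the job in at about 12.9 s, still holding the pad down for the guest to take the pick.

- **Hover:** the shut fingertips stayed about 21 mm above the white pad for roughly 4 s without touching it. Before the descent I located the pad in two views, which agreed to about 1 mm.
- **Press:** the pad is about 13.8 mm down of its 16 mm travel, at 4.1 to 4.7 N, so it is not on the stop. The depth comes from the measured tip height and the given 71 mm rest height, so it could be off by a millimetre or two.
- **Last picture:** the toothpick stands clear of its slot and the fingers are on the pad, away from the pick. The dispenser's foot has not moved since before the press.
- **Other things:** the arm crossed at about 225 mm, well above the other things on the chest, and came down only at the dispenser. I did not check each of them again afterwards.

One reading disagreed slightly: the force along x wandered between about -0.6 and -2 N during the press. It wandered much the same in free air, so I took it as sensor noise.

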